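Tools back into the fitted drawer

ROBOT

A 7-joint arm with a two-finger parallel gripper is mounted at the origin on a cart in front of the work surface, level with it; the furniture and walls round the work are solid. World frame = base frame: x ahead of the robot, y to its left, z up, the work surface at z = 0. Lengths are in m, angles in degrees, forces in N, time in s.
With the tool pointing down it reaches from about 0.4 to 0.875 m from the base axis. Payload 4.4 kg.
Tool frame: the origin (TCP) lies midway between the tips of the shut fingers; the grasp point (between the pads) lies 19 mm behind it; z points along the fingers, y is the line along which they close (so a half turn about z gives the same grasp; the last joint's range is limited). The gripper opens to 85 mm and grips with 20 to 120 N. Pads are 22 mm wide; open, the fingers measure 114 mm over their backs; the gripper's body (76 mm by 85 mm) begins 54 mm behind the grasp point. The pads swing forward as they close: fully open they stand 13 mm farther back than shut.
Start: joints at [68.193, 36.005, 2.206, 86.941, -1.547, 57.084, -1.146], TCP at [0.201, -0.618, 0.231] pointing down, gripper open.
Joint ranges: [-175.42, 175.42], [-21.48, 121.26], [-71.46, 75.88], [10.55, 141.38], [-63.04, 243.04], [13.31, 113.54], [-168.57, 168.57]. Speed limits (degrees/s): [147.25, 147.25, 180, 180, 180, 180, 180].

INTERFACE

Orientations are given as [roll, pitch, yaw] about the fixed x, y, z axes, in that order (R = Rz(yaw) Ry(pitch) Rx(roll)).
In Python, from station import monitor, read_camera, close_job gives the robot as it stands.
- The arm moves only by the tool play_rows, never from a script. Its argument "rows" is a list of rows, each a list of 7 numbers: the gripper's target within -1 to 1 (shut at 1, half-way at 0, fully open at -1), then the shift along the tool's x, y, z in mm, then the turn, a rotation vector about the tool's x, y, z in degrees. In form: [[gripper, x, y, z, wx, wy, wz], ...]. A call has 1 to 12 rows; each row is the pose to reach, as a shift and turn from the pose commanded when the call began, along the tool's axes at that moment; what a row does not reach only later rows make up. A row lasts 1/8 s, in which the tool goes at most 62.5 mm and 10.7 degrees, less where a joint would pass 70% of its speed; a pose out of reach is approached as far as the arm can. A call with a gripper value outside its range is refused whole. The fingers move at their own pace and stop on an object; "squeeze" is the grip in N (left out, the last holds). Time passes only in rows, so rows that repeat a pose let the fingers close. It gives the time, the measured TCP pose, the force, the opening and the grip force at its end, in the units of the state.
- monitor.observe(): the state, without advancing time (a new reading comes with each control period).
- read_camera(name): name is "side" or "top"; returns a dict with "color" (420x560x3 uint8, blue, green, red), "z_map" (420x560 float32, m along the optical axis (not along the pixel's ray), 0 where there is no reading), "fov_y" (degrees; the focal length in pixels is half the picture's height over the tangent of half this angle, whatever the lens; pixels are square), "cx", "cy" (the principal point, pixels), "cam_to_world" (4x4, takes a point from camera to world coordinates). Camera axes: x right, y down, z forward; pixel columns grow to the right and rows downward; lengths in m; the calibration is good to about 2 mm. A picture is of the moment at which its call begins.
- close_job(): hands the job in; it is judged then, once.
The state is a dict: "time_s": time; "joint_pos": joint angles; "qd": joint speeds; "joint_torque": joint torques, N m; "eef_pos": TCP position; "tool_rot": TCP orientation; "ft_force": force on the tool from outside, world axes, zero at the start; "wrist_torque": the same for the moment, N m; "width": opening from 0.0 (shut) to 1.0 (fully open); "grasp_force": force on a finger pad.
Only numpy, scipy, OpenCV 4.12 (cv2) and the standard library are available. Lean on these libraries where they do the work, as an engineer would, in place of code of your own. Each camera call takes 0.05 s, during which the arm holds its last target. There are 200 camera calls.

TASK

The shallow tool drawer lifted out onto the bench has four wooden inlays, each routed to the outline of one tool. Put the marking gauge, the block plane, the tape measure and the screwdriver from the cutting mat back, each the same way up as now and lying home on the bottom of the pocket cut for it. The sanding block and the wood offcut between mat and drawer have no place in it: leave them where they are.

Things in the scene. Friction and masses are not known exactly. Their poses are not given: they have to be found in the camera images.
- marking_gauge: Marking gauge: pale beam 200 mm long, 18 wide, through a dark round head 54 mm across, thumbscrew on top (68 mm up). Origin: mid length, on its underside; y along beam, head at y = 9 to 31 mm. Lies on head and -y beam end, beam rising 10 degrees to +y. Grasp the beam across x at y = -14 mm (15 to 29 mm up there). 0.16 kg. Its y lies roughly along the inlays' y.
- block_plane: Small metal block plane, 52 wide (x), 168 long (y), 54 mm high, round wooden knob at -y, slanting iron at +y. Origin: centre of the sole's underside. Grasp across x by the side cheeks, 52 mm apart, at y = 5 mm; cheek tops 34 mm up. 0.72 kg. Its y lies roughly along the inlays' y.
- tape_measure: Yellow and black tape measure on its edge, 36 wide (x), 81 long (y, hook at -y), 63 mm high. Origin: centre of its length and width, on its underside. The case spans y = -27 to 41 mm, 34 mm wide; grasp it across x at y = 7 mm. 0.24 kg. Its y lies roughly along the inlays' y.
- screwdriver: Screwdriver, red handle, 218 mm long. Origin: mid length, on its underside; y along it, handle at y = 10 to 109 mm, 28 wide and 31 mm high beyond y = 33 mm; thin steel shank to -y. Grasp the handle across x at y = 60 mm. 0.11 kg. Its y lies roughly along the inlays' y.
- inlay_gauge: Wooden inlay with the marking gauge's pocket: a 28 mm channel (y = -105 to 105 mm) with a 66 mm wide cross-piece for the head (y = 3 to 37 mm), 12 mm deep, about 5 mm wider than the tool all round. Fixed inlay 84 x 236 x 18 mm. Origin: centre of its underside, right under the seated tool's origin; dark pocket floor 6 mm above it. y along its length, +y to the drawer's knobs, z up.
- inlay_plane: Wooden inlay with the block plane's pocket: one long rectangle 62 x 178 mm in its middle, 12 mm deep, about 5 mm wider than the tool all round. Fixed inlay 84 x 236 x 18 mm. Origin: centre of its underside, right under the seated tool's origin; dark pocket floor 6 mm above it. y along its length, +y to the drawer's knobs, z up.
- inlay_tape: Wooden inlay with the tape measure's pocket: one short rectangle 46 x 92 mm in its middle, 12 mm deep, about 5 mm wider than the tool all round. Fixed inlay 84 x 236 x 18 mm. Origin: centre of its underside, right under the seated tool's origin; dark pocket floor 6 mm above it. y along its length, +y to the drawer's knobs, z up.
- inlay_driver: Wooden inlay with the screwdriver's pocket: 16 mm shank channel (y = -114 to 4 mm), 38 mm handle part (y = 4 to 114 mm), 8 mm deep, about 5 mm wider than the tool all round. Fixed inlay 84 x 236 x 18 mm. Origin: centre of its underside, right under the seated tool's origin; dark pocket floor 10 mm above it. y along its length, +y to the drawer's knobs, z up.
- sanding_block: Bystander: brown sanding block, 64 x 112 x 34 mm, lying on the bench between the mat and the drawer; no pocket is cut for it. Origin: centre of its underside, 112 mm along its y.
- offcut: Bystander: small block of wood with a dark knot, 45 x 70 x 40 mm, lying on the bench between the mat and the drawer; no pocket is cut for it. Origin: centre of its underside, 70 mm along its y.
There are look-alikes about, which are no part of the job. Of the things shaped like the tape_measure, the yellow one is meant.

How it is judged:
By the outcome, as a careful person would: the job done as asked, in the order asked, and still so for the second after the job is handed in, with the robot touching nothing.
It also fails if it takes over 112 s, if anything falls off the work surface, if the arm or the gripper's body presses on something with over 40 N, if the wrist force passes 120 N, or if a joint passes its speed limit or range.

## Working session

There is one attempt and no reset: what is moved stays moved. The work goes in short steps, Python scripts to look and compute and a tool call to move; the robot and the scene stay as the last step left them, time stands still between calls to the robot, and variables do not carry over. Pictures are saved under pics/ and viewed, at most 14 in all, crops included, and the job is handed in when it is done.

Besides the shell and the picture viewer there is one more tool, called as name(argument=value, ...) on one line, values as JSON. play_rows: Moves the arm, as the interface text tells. Its arguments: {"type":"object","properties":{"rows":{"type":"array"},"squeeze":{"type":"number"}},"required":["rows"]}

```bash
mkdir -p pics; cat > h.py <<'E'
import numpy as np, cv2
from station import monitor, read_camera, close_job
def cam(n):
    c=read_camera(n); c['f']=210/np.tan(np.radians(c['fov_y']/2)); return c
def pts(c):
    v,u=np.mgrid[0:420,0:560]; z=c['z_map']
    P=np.stack([(u-c['cx'])/c['f']*z,(v-c['cy'])/c['f']*z,z,np.ones_like(z)],-1)@np.array(c['cam_to_world']).T
    P=P[...,:3]; P[z==0]=np.nan; return P
def ray(c,u,v,h):
    M=np.array(c['cam_to_world']); d=M[:3,:3]@[(u-c['cx'])/c['f'],(v-c['cy'])/c['f'],1]; o=M[:3,3]
    return o+d*(h-o[2])/d[2]
E
python3 - <<'E'
from h import *
for n in('top','side'):
    c=cam(n); cv2.imwrite(f'pics/{n}0.png',c['color']); np.savez(f'{n}0.npz',**c)
    print(n,c['fov_y'],c['cx'],c['cy'],np.round(c['cam_to_world'],3).tolist(),(c['z_map']==0).mean())
print(monitor.observe())
E
```

```text
top 52.878782374362416 276.39365151637895 209.22421837458802 [[-0.009, -0.987, 0.159, 0.283], [-1.0, 0.01, 0.007, 0.005], [-0.008, -0.159, -0.987, 1.276], [0.0, 0.0, 0.0, 1.0]] 0.004030612244897959
side 44.03064531643199 284.96535095331444 204.11903581141556 [[-0.977, -0.139, 0.164, 0.226], [-0.215, 0.612, -0.761, 1.224], [0.005, -0.778, -0.628, 1.096], [0.0, 0.0, 0.0, 1.0]] 0.015556972789115647
{'time_s': 0.1, 'joint_pos': array([68.19373041, 36.05276736,  2.20135014, 86.98994679, -1.54772719,
       57.08150472, -1.14561085]), 'qd': array([-0.11901455, -0.11229915, -0.05190693, -0.14493491, -0.07868755,
       -0.01093108,  0.10616044]), 'joint_torque': array([ 3.88865912e-03, -5.64528751e+01,  1.23082213e+00, -1.93971759e+01,
        1.13249972e-02,  5.39232278e-03,  8.18199311e-06]), 'eef_pos': array([ 0.20113057, -0.61752964,  0.23049198]), 'tool_rot': array([-1.79905392e+02, -5.50443264e-04,  1.80372275e+01]), 'ft_force': array([ 0.19664227,  0.6292706 , -0.04822635]), 'wrist_torque': array([-0.01351735,  0.03386971, -0.05767712]), 'grasp_force': 0.0, 'width': 1.0000899507416625}
```

View pics/top0.png

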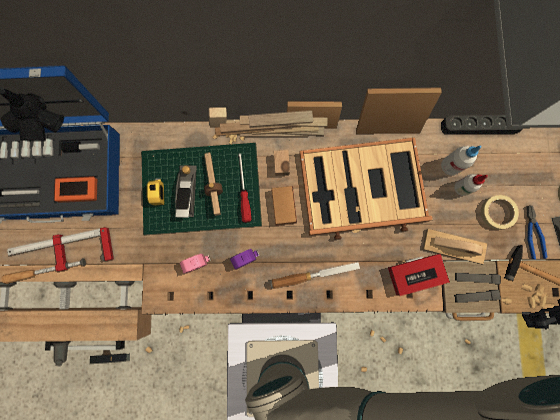

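View pics/side0.png

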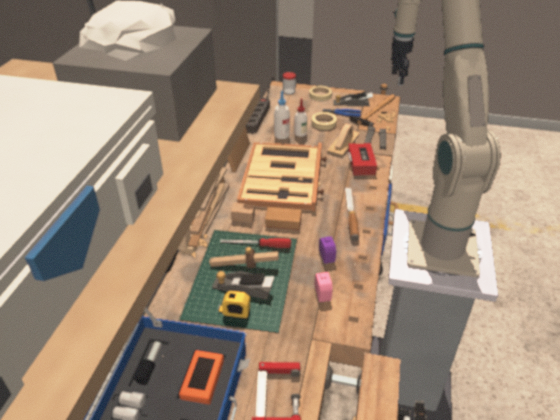

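The top view shows the tools on the mat: tape (155,190), plane (185,190), gauge (212,185) and screwdriver (243,190). The pockets are gauge (322,188), driver (352,188), tape (377,183) and plane (404,180). The knobs are at the bottom, so inlay +y points towards −x in world. The side view shows the same layout with the arm clear of it.

```bash
python3 - <<'E'
from h import *
c=dict(np.load('top0.npz'));P=pts(c);im=c['color']
a=im[130:245,135:265]; b=im[130:245,295:435]
cv2.imwrite('pics/a.png',np.vstack([cv2.resize(a,(650,575),interpolation=cv2.INTER_CUBIC)]))
cv2.imwrite('pics/b.png',cv2.resize(b,(700,575),interpolation=cv2.INTER_CUBIC))
np.set_printoptions(linewidth=250,suppress=True)
print('drawer row185 z mm', np.round(P[185,298:432:2,2]*1000))
print('mat row', np.round(P[192,140:262:2,2]*1000))
print('bench noise',np.nanstd(P[240:255,150:170,2]),np.nanmean(P[240:255,150:170,2]),P[190,250],P[185,377])
hsv=cv2.cvtColor(im,cv2.COLOR_BGR2HSV)
# pockets
m=np.zeros((420,560),np.uint8); m[145:225,300:425]=((hsv[...,2]<75))[145:225,300:425]*255
n,l,s,ce=cv2.connectedComponentsWithStats(m)
for i in range(1,n):
    if s[i,4]>80:
        q=l==i; v,u=np.nonzero(q)
        W=np.array([ray(c,x,y,0.02)[:2] for x,y in zip(u,v)])*1000
        r=cv2.minAreaRect(W.astype(np.float32)); print('pocket',s[i],np.round(r[0],1),np.round(r[1],1),round(r[2],1),'z',np.nanmedian(P[q][:,2]))
# raised blobs
H=np.nan_to_num(P[...,2])
reg=np.zeros((420,560),bool);reg[140:240,140:300]=1
m=((H>0.012)&reg).astype(np.uint8)
n,l,s,ce=cv2.connectedComponentsWithStats(m)
for i in range(1,n):
    if s[i,4]>20:
        W=P[l==i]*1000
        r=cv2.minAreaRect(W[:,:2].astype(np.float32)); print('blob',s[i],np.round(r[0],1),np.round(r[1],1),round(r[2],1),'zmax',W[:,2].max())
E
```

```text
drawer row185 z mm [-1.  1.  3. 22. 27. 25. 27. 26. 24. 29. 11. 12. 11. 12. 16. 23. 23. 19. 27. 24. 25. 26. 25. 20. 28. 15. 13. nan 20. 19. 27. 25. 22. 28. 21. 22. 10. 16. 10. 13.  9. 11. 16. 13. 27. 22. 26. 25. 28. 10. 18. 11. 14. 12.  7.  9. 11. 10. 13. 21. 24. 21.
 25. -1. -5.  0.  0.]
mat row [-2. -0. -1.  4. 61. 65. 62. 63. 62. 62. 44. 26.  5.  8.  7. -3.  3.  2. 38. 42. 43. 41. nan 41. 41. 39. 35. 16.  7.  4.  5.  2.  1. 50. 49. 42. 42. 41. 44. 32. 31. 24.  5.  4.  3.  2.  3.  6.  2.  3.  4. 26. 26. 21.  2. -0.  2.  2.  2.  7.  3.]
bench noise 0.0026089179510488526 0.0005519505491623937 [ 0.54954726  0.09426716 -0.00080257] [ 0.557638   -0.29408056  0.01493195]
pocket [342 151  19  72 560] [ 554.3 -209.2] [223.4  35.4] 6.3 z 0.015919012234078878
pocket [ 391  151   28   58 1077] [ 573.2 -375.9] [173.3  58.6] 6.3 z 0.011757831728598456
pocket [312 157  22  67 680] [ 544.1 -127.3] [ 63.6 204.1] 88.3 z 0.011995842058617034
pocket [368 168  18  30 401] [ 564.  -292.6] [87.9 42.9] 6.3 z 0.011598019976846619
blob [274 150  16  26 364] [628.6  -3.2] [70.4 44.9] 3.2 zmax 46.87911287106883
blob [204 153  19  63 534] [565.8 205.9] [199.8  53.4] 9.9 zmax 75.46169519941782
blob [182 166   8   8  54] [607.2 286.9] [21.2 21.4] 44.6 zmax 45.881087458153445
blob [240 171  12  52 307] [527.1 111.5] [160.   28.4] 6.7 zmax 38.46345687129404
blob [175 172  21  46 661] [531.8 290. ] [ 52.3 143.7] 87.8 zmax 62.2732373155046
blob [147 181  17  25 369] [537.6 375.4] [68.8 37.5] 4.1 zmax 70.30741558564047
blob [272 186  25  39 787] [496.7  -9.2] [110.3  64. ] 5.6 zmax 42.70683831220201
```

View pics/a.png

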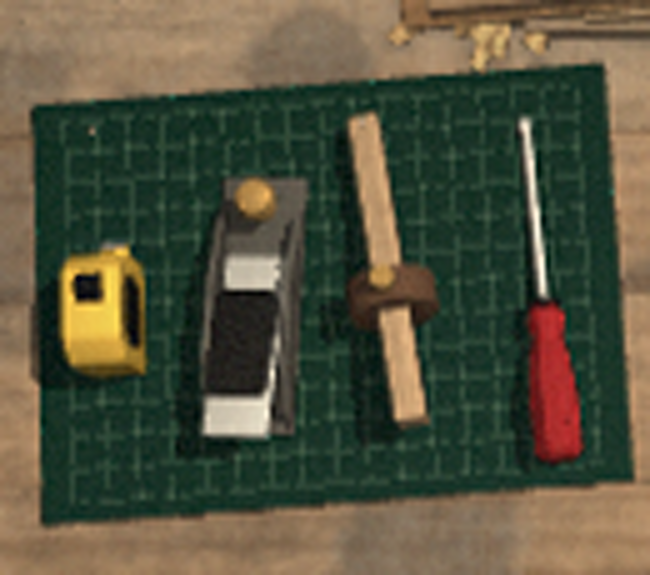

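View pics/b.png

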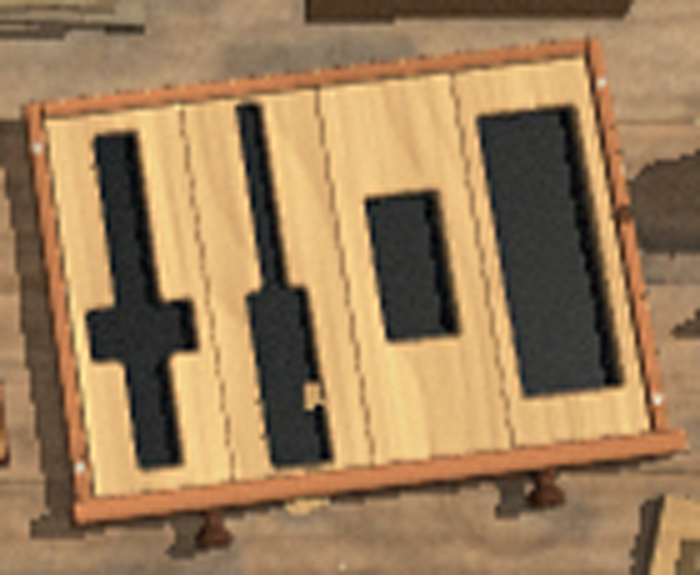

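The crops show all four pockets clearly. There is also a loose pale chip inside the driver pocket, at crop (312,397), which is about pixel (357,209). It may have to come out first, so I'll measure it.

```bash
cat >> h.py <<'E'
from scipy.spatial.transform import Rotation as R
def go(x,y,z,yaw,ref=None):
    s=monitor.observe() if ref is None else ref
    T=R.from_euler('xyz',s['tool_rot'],degrees=True); D=R.from_euler('xyz',[180,0,yaw],degrees=True)
    d=T.inv().apply(np.array([x,y,z])-s['eef_pos'])*1000; w=(T.inv()*D).as_rotvec(degrees=True)
    print('delta',np.round(d,1),np.round(w,1))
E
python3 - <<'E'
from h import *
np.set_printoptions(linewidth=200,suppress=True)
c=dict(np.load('top0.npz'));P=pts(c);im=c['color'];hsv=cv2.cvtColor(im,cv2.COLOR_BGR2HSV)
th=np.radians(6.4); ey=-np.array([np.cos(th),np.sin(th)]); ex=np.array([-ey[1]*-1,ey[0]*-1])  # placeholder
ex=np.array([np.cos(th-np.pi/2+np.pi),np.sin(th-np.pi/2+np.pi)])
l0=cv2.connectedComponentsWithStats(((hsv[...,2]<75)).astype(np.uint8))
l=l0[1]
for n,(u,v) in dict(gauge=(322,175),driver=(352,190),tape=(377,183),plane=(403,180)).items():
    v_,u_=np.nonzero(l==l[v,u]); W=np.array([ray(c,a,b,.024)[:2] for a,b in zip(u_,v_)])*1000
    for a in(5.5,6.4,7.3):
        t=np.radians(a); ax=np.array([np.cos(t),np.sin(t)]); ay=np.array([-ax[1],ax[0]])
        p,q=W@ax,W@ay; o=ax*(p.min()+p.max())/2+ay*(q.min()+q.max())/2
        print(n,a,np.round(o,1),np.round(np.ptp(p),1),np.round(np.ptp(q),1))
print('chip z',np.round(P[203:216,352:363,2]*1000)); print(ray(c,357.4,209.4,.02)*1000)
s=dict(np.load('side0.npz')); 
a=s['color'][140:215,235:325]; cv2.imwrite('pics/s1.png',cv2.resize(a,(720,600),interpolation=cv2.INTER_CUBIC))
# tools by colour
red=((hsv[...,0]<8)|(hsv[...,0]>172))&(hsv[...,1]>150)&(hsv[...,2]>70)
m=np.zeros_like(red);m[170:228,235:260]=red[170:228,235:260]
for nm,mm,h in(('handle',m,.016),):
    v_,u_=np.nonzero(mm);W=np.array([ray(c,a,b,h)[:2] for a,b in zip(u_,v_)],np.float32)*1000;print(nm,cv2.minAreaRect(W))
for nm,(u,v) in dict(shank_tip=(135+524/5,130+117/5),hend=(135+560/5,130+462/5)).items(): print(nm,np.round(ray(c,u,v,.014)*1000))
for nm,(u,v,h) in dict(gauge_far=(363,115,.018),gauge_near=(412,424,.05),plTL=(226,180,.02),plTR=(306,180,.02),plBL=(203,437,.034),plBR=(292,433,.034),tpTL=(65,262,.05),tpTR=(135,255,.05),tpBL=(70,370,.055),tpBR=(145,372,.05)).items(): print(nm,np.round(ray(c,135+u/5,130+v/5,h)*1000))
go(.58,.206,.2,9.9)
E
```

```text
gauge 5.5 [ 544.3 -125.6] 205.4 63.4
gauge 6.4 [ 544.5 -125.3] 205.5 63.6
gauge 7.3 [ 544.6 -124.9] 205.5 63.9
driver 5.5 [ 553.5 -209.2] 222.5 36.4
driver 6.4 [ 553.4 -208.4] 222.8 35.4
driver 7.3 [ 553.3 -207.5] 222.9 36.3
tape 5.5 [ 563.2 -291.4] 87.7 43.2
tape 6.4 [ 563.1 -291.7] 87.6 42.8
tape 7.3 [ 562.9 -291.7] 87.9 43.7
plane 5.5 [ 572.5 -374.6] 173.2 59.8
plane 6.4 [ 572.3 -374.7] 172.9 58.5
plane 7.3 [ 572.5 -374.9] 173.3 60.7
chip z [[14. 12. 11. 17. 17. 18. 21. 20. 27. 24. 23.]
 [16. 18. 15. 16. 14. 18. 19. 25. 19. 23. 24.]
 [14. 16. 16. 17. 14. 15. 16. 24. 20. 24. 23.]
 [17. 16. 18. 15. 13. 16. 10. 24. 25. 17. 23.]
 [13. 21. 13. 13. 14. 19. 15. 21. 24. 24. 23.]
 [16. 18. 17. 17. 14. 16. 16. 23. 26. 25. 23.]
 [16. 15. 16. 13. 11. 12. 18. 20. 26. 25. 30.]
 [18. 15. 15. 13. 16. 20. 20. 18. 21. 26. 27.]
 [16. 14. 17. 17. 17. 20. 17. 19. 25. 23. 23.]
 [16. 16. 15. 21. 16. 20. 14. 13. 22. 25. 27.]
 [14. 17. 14. 20. 20. 15. 15. 20. 22. 23. 24.]
 [18. 17. 14. 15. 16. 13. 14. 13. 24. 22. 25.]
 [16. 17. 17. 15. 16. 12. 15. 17. 24. 21. 25.]]
[ 482.15855343 -230.51492614   20.        ]
handle ((497.8121032714844, 108.44342041015625), (96.1639175415039, 28.338956832885742), 6.306038856506348)
shank_tip [662. 125.  14.]
hend [447. 102.  14.]
gauge_far [664. 224.  18.]
gauge_near [466. 186.  50.]
plTL [623. 307.  20.]
plTR [622. 258.  20.]
plBL [461. 313.  34.]
plBR [463. 260.  34.]
tpTL [565. 395.  50.]
tpTR [569. 353.  50.]
tpBL [499. 388.  55.]
tpBR [498. 345.  50.]
delta [ 615.2 -665.7   31.6] [-0.1  0.   8.1]
```

View pics/s1.png

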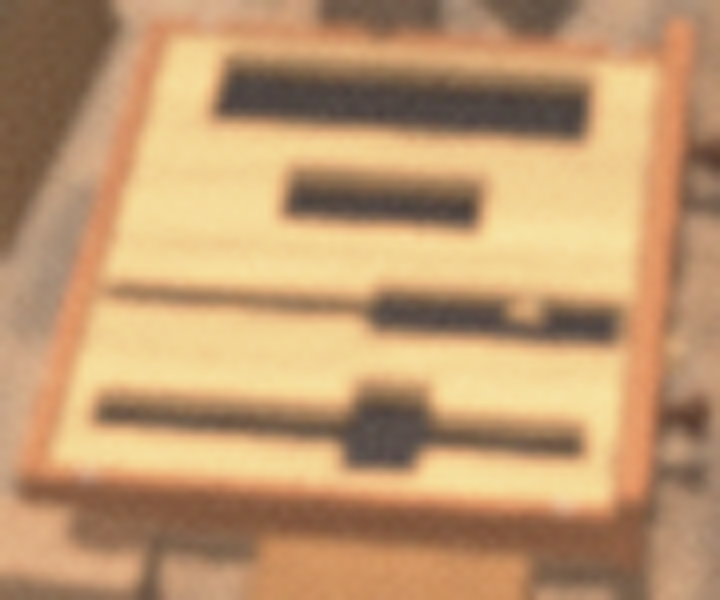

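The side view shows the chip too, at crop (525,308), near the driver pocket's far wall. It would sit under the handle, so I'll take it out first, gripping along the pocket.

```bash
python3 -c "
from h import *
go(.4816,-.2225,.10,96.4)"
```

```text
delta [ 389.  -288.6  131. ] [ -0.1  -0.1 -78.4]
```

play_rows(rows=[[0,40,-30,10,0,0,-8],[0,80,-60,22,0,0,-16],[0,120,-90,35,0,0,-24],[0,165,-120,50,0,0,-32],[0,208,-153,65,0,0,-41],[0,250,-185,80,0,0,-50],[0,292,-217,95,0,0,-59],[0,335,-249,110,0,0,-68],[0,370,-275,122,0,0,-75],[0,389,-288.6,131,0,0,-78.4],[0,389,-288.6,131,0,0,-78.4],[0,389,-288.6,131,0,0,-78.4]])

```text
time_s: 1.6
eef_pos: [0.4809, -0.2245, 0.1003]
tool_rot: [-179.9, 0.0, 96.3]
ft_force: [0.5, 0.4, 0.2]
width: 0.496
grasp_force: 0.0
```

```bash
python3 -c "
from h import *
print(monitor.observe()['joint_pos'])
go(.4816,-.2225,.10,96.4);go(.4816,-.2225,.0225,96.4)"
```

```text
[ 32.05336971  37.94455776 -15.22244067 112.3501306   17.87083528
  31.99434222  10.9425902 ]
delta [1.9 0.9 0.3] [-0.1  0.  -0.1]
delta [ 2.   1.  77.8] [-0.1  0.  -0.1]
```

play_rows(rows=[[0,2,1,30,0,0,0],[0,2,1,55,0,0,0],[0,2,1,68,0,0,0],[0,2,1,76,0,0,0],[0,2,1,80,0,0,0],[0,2,1,80,0,0,0],[1,2,1,80,0,0,0],[1,2,1,80,0,0,0],[1,2,1,80,0,0,0],[1,2,1,80,0,0,0],[1,2,1,80,0,0,0],[1,2,1,80,0,0,0]], squeeze=20)

```text
time_s: 3.1
eef_pos: [0.4826, -0.2211, 0.0203]
tool_rot: [180.0, 0.0, 96.4]
ft_force: [0.1, -0.4, 0.3]
width: 0.003
grasp_force: 0.0
```

Missed: the fingers shut on nothing. I'll try again lower, about 17 mm, and a little nearer the wall.

play_rows(rows=[[0.2,0,0,0,0,0,0],[0.2,0,0,0,0,0,0],[0.2,-2,0,0,0,0,0],[0.2,-2.5,0,3.5,0,0,0],[0.2,-2.5,0,3.5,0,0,0],[1,-2.5,0,3.5,0,0,0],[1,-2.5,0,3.5,0,0,0],[1,-2.5,0,3.5,0,0,0],[1,-2.5,0,3.5,0,0,0],[1,-2.5,0,3.5,0,0,0],[1,-2.5,0,3.5,0,0,0]])

```text
time_s: 4.47
eef_pos: [0.4829, -0.2236, 0.0168]
tool_rot: [180.0, 0.0, 96.4]
ft_force: [0.3, 0.1, 0.5]
width: 0.002
grasp_force: 0.0
```

```bash
python3 - <<'E'
from h import *
c=cam('top');s=cam('side')
a=cv2.resize(c['color'][160:230,300:400],(600,420),interpolation=cv2.INTER_CUBIC)
b=cv2.resize(s['color'][140:215,235:325],(500,416),interpolation=cv2.INTER_CUBIC)
cv2.imwrite('pics/c1.png',b);cv2.imwrite('pics/c1t.png',a)
E
```

```text
(no output)
```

View pics/c1.png

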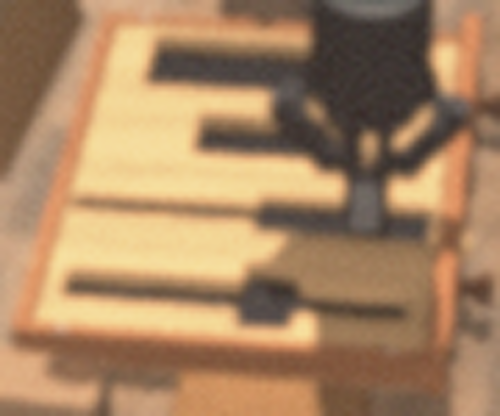

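The fingers are at the pocket floor and no chip shows in them. I'll lift, swing towards the gauge and look at the pocket again.

play_rows(rows=[[1,0,0,-30,0,0,0],[1,0,0,-80,0,0,0],[1,40,-10,-120,0,0,10],[1,90,-20,-140,0,0,20],[0.3,140,-30,-150,0,0,30],[0.3,190,-40,-150,0,0,40],[0.3,240,-50,-150,0,0,50],[0.3,290,-60,-150,0,0,60],[0.3,340,-70,-150,0,0,70],[0.3,390,-80,-150,0,0,80],[0.3,430,-85,-150,0,0,86],[0.3,430,-85,-150,0,0,86]])

```text
time_s: 6.08
eef_pos: [0.3493, 0.1977, 0.1669]
tool_rot: [-179.9, -0.0, 10.9]
ft_force: [0.1, -0.8, -0.5]
width: 0.348
grasp_force: 0.0
```

```bash
python3 - <<'E'
from h import *
c=cam('top');s=cam('side')
a=cv2.resize(c['color'][145:230,295:425],(780,510),interpolation=cv2.INTER_CUBIC)
cv2.imwrite('pics/d.png',a)
cv2.imwrite('pics/ds.png',s['color'])
np.savez('t1.npz',**c)
print(monitor.observe()['joint_pos'])
go(.5796,.2083,.15,9.9)
E
```

```text
[ -40.34343176   23.02471481    9.79599438  128.79109551   -7.92506586
   28.73079081 -103.803743  ]
delta [228.3  28.2  16.8] [0.  0.  0.7]
```

View pics/d.png

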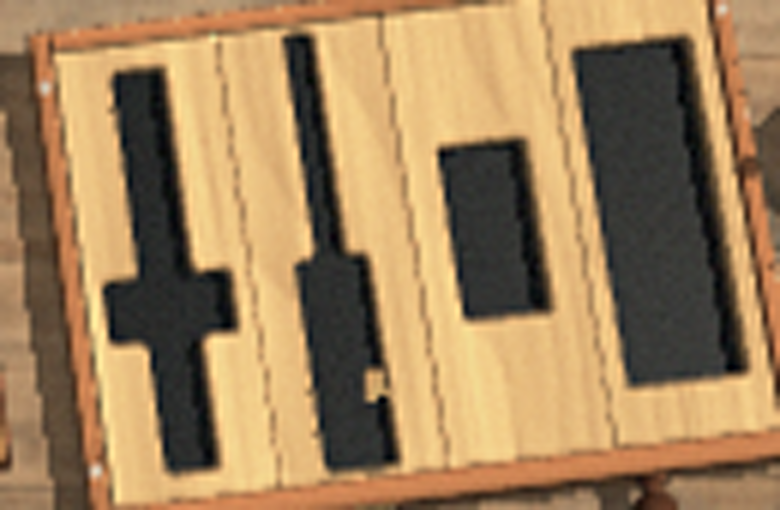

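The chip is still at crop (373,385), which is pixel (357,209). It didn't move although the fingers swept over it 1 mm above the floor, so it is a paper-thin shaving and harmless. I'll go on to the gauge and check the driver's seating height later.

play_rows(rows=[[0,50,6,0,0,0,0.5],[0,100,12,0,0,0,0.5],[0,155,20,0,0,0,0.5],[0,210,26,0,0,0,0.5],[0,228,28,0,0,0,0.5],[0,228,28.5,17,0,0,0.5],[0,228,28.5,17,0,0,0.5]])

```text
time_s: 7.05
eef_pos: [0.5768, 0.2056, 0.1475]
tool_rot: [179.9, 0.3, 9.9]
ft_force: [-0.7, 0.4, 0.2]
width: 0.502
grasp_force: 0.0
```

```bash
python3 -c "
from h import *
go(.5793,.2080,.017,10.2)"
```

```text
delta [  3.6  -2.1 130.5] [ 0.1  0.3 -0.3]
```

play_rows(rows=[[0,1,-1,40,0,0,-0.3],[0,2,-1,80,0,0,-0.3],[0,2,-1,90,0,0,-0.3],[0,2,-1,90,0,0,-0.3],[0,2,-1,90,0,0,-0.3]])

```text
time_s: 7.68
eef_pos: [0.5823, 0.2091, 0.0615]
tool_rot: [-180.0, -0.1, 10.2]
ft_force: [0.5, 0.3, -0.7]
width: 0.504
grasp_force: 0.0
```

```bash
python3 -c "
from h import *
go(.5793,.2080,.017,10.2)"
```

```text
delta [-3.3  0.5 44.5] [-0.  -0.1  0. ]
```

play_rows(rows=[[0,-2,0.5,20,0,0,0],[0,-3,0.5,36,0,0,0],[0,-3,0.5,44,0,0,0],[0,-3,0.5,44,0,0,0],[0,-3,0.5,44,0,0,0],[1,-3,0.5,44,0,0,0],[1,-3,0.5,44,0,0,0],[1,-3,0.5,44,0,0,0],[1,-3,0.5,44,0,0,0],[1,-3,0.5,44,0,0,0],[1,-3,0.5,44,0,0,0]], squeeze=50)

```text
time_s: 9.05
eef_pos: [0.579, 0.2077, 0.0163]
tool_rot: [-180.0, -0.0, 10.2]
ft_force: [-0.1, -0.3, 5.8]
width: 0.191
grasp_force: 52.5
```

play_rows(rows=[[1,0,0,-10,0,0,0],[1,0,0,-40,0,0,0],[1,0,0,-80,0,0,0],[1,0,0,-110,0,0,0],[1,0,0,-120,0,0,0],[1,0,0,-120,0,0,0]])

```text
time_s: 9.8
eef_pos: [0.5783, 0.2078, 0.1358]
tool_rot: [-180.0, -0.0, 10.2]
ft_force: [-1.1, -0.3, -2.8]
width: 0.197
grasp_force: 51.7
```

```bash
python3 -c "
from h import *
print(monitor.observe()['width'])
go(.5584,-.1236,.12,6.4)"
```

```text
0.19683286503772418
delta [-78.6 322.6  15.7] [-0.  -0.   3.8]
```

play_rows(rows=[[1,-8,30,0,0,0,0.5],[1,-19,75,0,0,0,1],[1,-31,125,0,0,0,1.5],[1,-44,180,0,0,0,2],[1,-56,230,0,0,0,3],[1,-68,280,0,0,0,3.5],[1,-75,310,5,0,0,3.8],[1,-78.5,322.5,15,0,0,3.8],[1,-78.5,322.5,15,0,0,3.8],[1,-78.5,322.5,15,0,0,3.8],[1,-78.5,322.5,15,0,0,3.8]])

```text
time_s: 11.18
eef_pos: [0.5591, -0.1216, 0.1209]
tool_rot: [-180.0, -0.0, 6.6]
ft_force: [-0.4, 0.1, -2.0]
width: 0.197
grasp_force: 51.6
```

```bash
python3 - <<'E'
from h import *
print(monitor.observe()['width'])
go(.5584,-.1236,.026,6.4)
c=cam('top');im=c['color'];P=pts(c)
cv2.imwrite('pics/e.png',cv2.resize(im[110:260,240:400],(640,600),interpolation=cv2.INTER_CUBIC))
s=cam('side');cv2.imwrite('pics/es.png',cv2.resize(s['color'][110:260,220:380],(640,600),interpolation=cv2.INTER_CUBIC))
E
```

```text
0.1969863125907354
delta [-1.   2.  94.9] [-0.  -0.   0.2]
```

View pics/e.png

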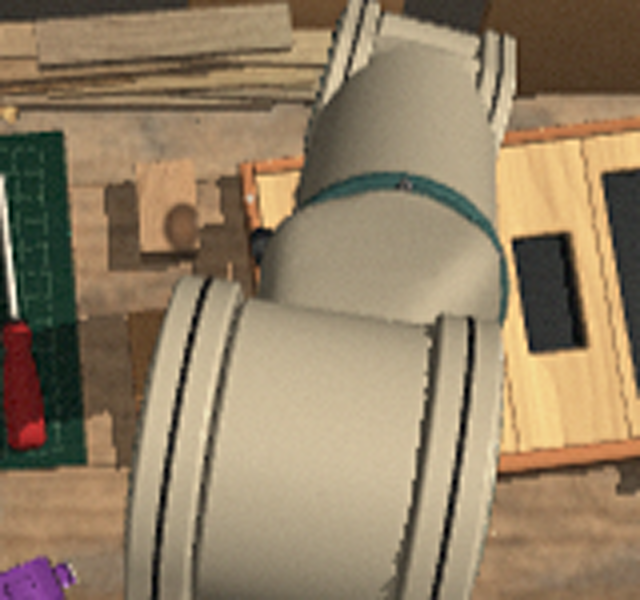

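The arm hides the gauge in the top view, so I'll rely on the measured grasp. Lowering now and watching the force.

play_rows(rows=[[1,-1,1.5,30,0,0,0.2],[1,-1,1.5,60,0,0,0.2],[1,-1,1.5,80,0,0,0.2],[1,-1,1.5,84,0,0,0.2],[1,-1,1.5,88,0,0,0.2],[1,-1,1.5,91,0,0,0.2],[1,-1,1.5,93,0,0,0.2],[1,-1,1.5,94,0,0,0.2],[1,-1,1.5,94,0,0,0.2]])

```text
time_s: 12.4
eef_pos: [0.5578, -0.1252, 0.0269]
tool_rot: [180.0, -0.0, 6.2]
ft_force: [-0.5, -0.1, -1.4]
width: 0.195
grasp_force: 51.6
```

```bash
python3 - <<'E'
from h import *
s=cam('side');cv2.imwrite('pics/f.png',cv2.resize(s['color'][130:230,220:340],(720,600),interpolation=cv2.INTER_CUBIC))
E
```

```text
(no output)
```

View pics/f.png

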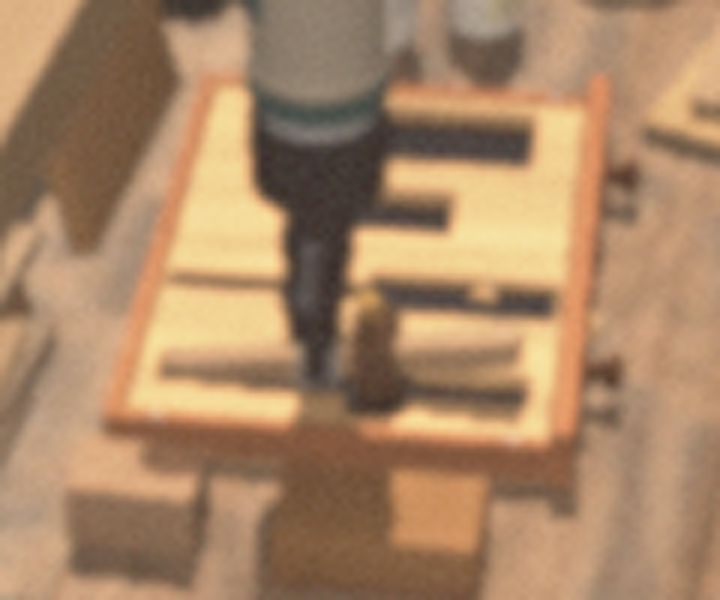

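The gauge is in line with its pocket, with the head at crop (375,370). Its full weight is still on the gripper, so I'll lower 2 mm more, release and rise.

play_rows(rows=[[1,0,0,1,0,0,0],[1,0,0,2,0,0,0],[1,0,0,2,0,0,0],[0.1,0,0,2,0,0,0],[0.1,0,0,2,0,0,0],[0.1,0,0,2,0,0,0],[0.1,0,0,0,0,0,0],[0.1,0,0,-20,0,0,0],[0.1,0,0,-60,0,0,0],[0.1,0,0,-100,0,0,0],[0.1,0,0,-110,0,0,0],[0.1,0,0,-110,0,0,0]])

```text
time_s: 13.95
eef_pos: [0.5579, -0.1251, 0.1371]
tool_rot: [180.0, -0.0, 6.2]
ft_force: [0.8, -0.1, 0.7]
width: 0.456
grasp_force: 0.0
```

```bash
python3 -c "
from h import *
go(.548,.2869,.13,-2.0)"
```

```text
delta [  35.  -410.7    7.1] [ 0.  -0.   8.2]
```

```bash
python3 - <<'E'
from h import *
np.set_printoptions(suppress=True,linewidth=180)
c=cam('top');P=pts(c);im=c['color'].astype(int);hsv=cv2.cvtColor(c['color'],cv2.COLOR_BGR2HSV)
ng=~((hsv[...,0]>55)&(hsv[...,0]<95)&(hsv[...,1]>70))
w=P[...,:2]
def box(x0,x1,y0,y1):return (P[...,0]>x0)&(P[...,0]<x1)&(P[...,1]>y0)&(P[...,1]<y1)
b=box(.44,.65,.24,.335)
for nm,m in(('nongreen',b&ng),('z>8',b&(P[...,2]>.008)),('both',b&ng&(P[...,2]>.006)),('cheek z20-38',b&(P[...,2]>.02)&(P[...,2]<.04))):
    W=P[m]*1000; r=cv2.minAreaRect(W[:,:2].astype(np.float32)); print(nm,len(W),np.round(r[0]),np.round(r[1]),round(r[2],1))
# per-slice mid y
W=P[b&ng&(P[...,2]>.006)]*1000
for x in range(450,640,10):
    q=W[(W[:,0]>=x)&(W[:,0]<x+10)]
    if len(q):print(x,len(q),np.round([q[:,1].min(),q[:,1].max(),np.median(q[:,2]),q[:,2].max()]))
# gauge in pocket
b=box(.43,.66,-.165,-.085)&(P[...,2]>.031)
W=P[b]*1000;r=cv2.minAreaRect(W[:,:2].astype(np.float32));print('gauge',len(W),r,W[:,2].max())
E
```

```text
nongreen 1030 [539. 288.] [190.  83.] 3.0
z>8 878 [545. 286.] [ 94. 204.] 88.3
both 920 [543. 295.] [173.  68.] 0.3
cheek z20-38 282 [549. 289.] [ 53. 139.] 87.4
450 4 [260. 321.  31.  52.]
460 52 [267. 309.  47.  54.]
470 54 [266. 322.  44.  50.]
480 66 [265. 314.  44.  62.]
490 59 [264. 322.  54.  61.]
500 60 [265. 323.  51.  60.]
510 64 [264. 326.  47.  55.]
520 59 [264. 314.  44.  49.]
530 65 [264. 314.  41.  49.]
540 58 [264. 324.  39.  45.]
550 47 [263. 315.  23.  40.]
560 57 [262. 312.  20.  37.]
570 49 [262. 322.  17.  32.]
580 45 [262. 319.   9.  32.]
590 58 [262. 329.  12.  45.]
600 57 [262. 311.  13.  43.]
610 43 [264. 310.  12.  44.]
620 23 [261. 314.   8.  13.]
gauge 1873 ((534.7452392578125, -124.70819854736328), (79.71978759765625, 209.86883544921875), 89.52288055419922) 721.3557300271913
```

play_rows(rows=[[0,3,-40,0,0,0,1],[-0.5,6,-95,0,0,0,2],[-0.8,9,-150,0,0,0,3],[-0.8,12,-205,0,0,0,4],[-0.8,15,-260,0,0,0,5],[-0.8,18,-315,0,0,0,6],[-0.8,21,-365,0,0,0,7],[-0.8,24,-400,0,0,0,7.5],[-0.8,25.6,-412.3,5,0,0,7.9],[-0.8,25.6,-412.3,7,0,0,7.9],[-0.8,25.6,-412.3,7,0,0,7.9],[-0.8,25.6,-412.3,7,0,0,7.9]])

```text
time_s: 15.5
eef_pos: [0.539, 0.2853, 0.1299]
tool_rot: [179.9, -0.0, -1.8]
ft_force: [-0.3, -0.3, -0.7]
width: 0.899
grasp_force: 0.0
```

```bash
python3 -c "
from h import *
go(.5385,.2875,.015,-1.7)"
```

```text
delta [ -0.6  -2.3 114.9] [ 0.1 -0.  -0.1]
```

play_rows(rows=[[-0.8,0,-1,30,0,0,0],[-0.8,-0.5,-1,70,0,0,0],[-0.8,-0.5,-1,100,0,0,0],[-0.8,-0.5,-1,114,0,0,0],[-0.8,-0.5,-1,114,0,0,0],[-0.8,-0.5,-1,114,0,0,0],[1,-0.5,-1,114,0,0,0],[1,-0.5,-1,114,0,0,0],[1,-0.5,-1,114,0,0,0],[1,-0.5,-1,114,0,0,0],[1,-0.5,-1,114,0,0,0],[1,-0.5,-1,114,0,0,0]], squeeze=100)

```text
time_s: 17.0
eef_pos: [0.5386, 0.2887, 0.0175]
tool_rot: [-180.0, -0.1, -1.7]
ft_force: [-1.8, -0.9, 7.2]
width: 0.569
grasp_force: 105.5
```

play_rows(rows=[[1,0,0,-10,0,0,0],[1,0,0,-30,0,0,0],[1,0,0,-60,0,0,0],[1,0,0,-90,0,0,0],[1,0,0,-120,0,0,0],[1,0,0,-120,0,0,0],[1,0,0,-120,0,0,0]])

```text
time_s: 17.88
eef_pos: [0.537, 0.2882, 0.1351]
tool_rot: [180.0, 0.1, -1.7]
ft_force: [-0.0, -0.7, -5.8]
width: 0.57
grasp_force: 104.8
```

```bash
python3 - <<'E'
from h import *
go(.5673,-.3753,.12,6.4)
E
```

```text
delta [ 49.5 662.4  15.5] [ 0.   0.1 -8.1]
```

play_rows(rows=[[1,2,25,-10,0,0,-0.3],[1,5,65,-15,0,0,-0.8],[1,8,110,-15,0,0,-1.5],[1,12,160,-15,0,0,-2],[1,16,210,-15,0,0,-2.7],[1,20,260,-15,0,0,-3.3],[1,24,310,-15,0,0,-4],[1,27,360,-15,0,0,-4.5],[1,30,410,-15,0,0,-5],[1,34,460,-15,0,0,-6],[1,38,510,-15,0,0,-7],[1,42,555,-15,0,0,-7.5]])

```text
time_s: 19.38
eef_pos: [0.5617, -0.2706, 0.1497]
tool_rot: [-180.0, 0.2, 5.7]
ft_force: [0.8, -0.4, -5.2]
width: 0.569
grasp_force: 105.0
```

play_rows(rows=[[1,2,40,5,0,0,-0.3],[1,4,80,15,0,0,-0.6],[1,6,102,30,0,0,-0.6],[1,7,106,30,0,0,-0.6],[1,7,106,30,0,0,-0.6],[1,7,106,30,0,0,-0.6]])

```text
time_s: 20.12
eef_pos: [0.5819, -0.3706, 0.1212]
tool_rot: [-179.9, -0.0, 6.5]
ft_force: [-0.6, -0.1, -5.8]
width: 0.57
grasp_force: 105.3
```

```bash
python3 - <<'E'
from h import *
go(.5673,-.3753,.026,6.4)
E
```

```text
delta [-15.1   3.1  95.1] [-0.1 -0.   0.1]
```

play_rows(rows=[[1,-6,1,10,0,0,0],[1,-12,2,30,0,0,0],[1,-15,2.5,50,0,0,0],[1,-15,2.5,62,0,0,0],[1,-15,2.5,65,0,0,0],[1,-15,2.5,65,0,0,0],[1,-15,2.5,65,0,0,0]])

```text
time_s: 21.0
eef_pos: [0.5677, -0.3767, 0.0567]
tool_rot: [179.9, -0.1, 6.4]
ft_force: [-0.5, -0.8, -5.2]
width: 0.576
grasp_force: 105.2
```

```bash
python3 - <<'E'
from h import *
go(.5673,-.3753,.027,6.4)
c=cam('top');s=cam('side')
a=cv2.resize(c['color'][140:240,290:440],(800,533),interpolation=cv2.INTER_CUBIC)
b=cv2.resize(s['color'][130:230,220:340],(640,533),interpolation=cv2.INTER_CUBIC)
cv2.imwrite('pics/g.png',cv2.resize(np.hstack([a,b]),(800,296)))
E
```

```text
delta [-0.2 -1.5 29.7] [ 0.1 -0.1  0. ]
```

View pics/g.png

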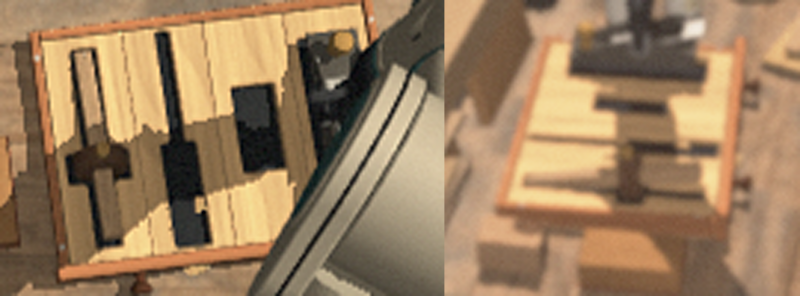

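The gauge lies inside its pocket at (97,150), and the plane hangs over its own. I'll lower slowly.

play_rows(rows=[[1,0,-1,8,0,0,0],[1,0,-1.3,15,0,0,0],[1,0,-1.3,21,0,0,0],[1,0,-1.3,25,0,0,0],[1,0,-1.3,27,0,0,0],[1,0,-1.3,28,0,0,0],[1,0,-1.3,28,0,0,0],[1,0,-1.3,28,0,0,0]])

```text
time_s: 22.1
eef_pos: [0.5669, -0.3752, 0.028]
tool_rot: [180.0, -0.0, 6.4]
ft_force: [-0.2, -0.1, -5.5]
width: 0.572
grasp_force: 105.3
```

play_rows(rows=[[1,0,0,1,0,0,0],[1,0,0,1.5,0,0,0],[1,0,0,1.5,0,0,0],[1,0,0,1.5,0,0,0]])

```text
time_s: 22.6
eef_pos: [0.5668, -0.3752, 0.0266]
tool_rot: [180.0, -0.0, 6.4]
ft_force: [-0.9, 1.1, -2.1]
width: 0.573
grasp_force: 105.6
```

play_rows(rows=[[0.2,0,0,1.5,0,0,0],[-0.5,0,0,1.5,0,0,0],[-0.6,0,0,1.5,0,0,0],[-0.6,0,0,0,0,0,0],[-0.6,0,0,-20,0,0,0],[-0.6,0,0,-60,0,0,0],[-0.6,0,0,-110,0,0,0],[-0.6,0,0,-130,0,0,0],[-0.6,-10,-30,-140,0,0,0],[-0.6,-20,-80,-140,0,0,0],[-0.6,-30,-130,-140,0,0,0],[-0.6,-30,-130,-140,0,0,0]])

```text
time_s: 24.1
eef_pos: [0.5221, -0.2444, 0.1677]
tool_rot: [-179.8, -0.0, 6.8]
ft_force: [0.7, -0.6, 1.5]
width: 0.801
grasp_force: 0.0
```

```bash
python3 - <<'E'
from h import *
np.set_printoptions(suppress=True,linewidth=180)
c=cam('top');P=pts(c);hsv=cv2.cvtColor(c['color'],cv2.COLOR_BGR2HSV)
b=(P[...,0]>.47)&(P[...,0]<.61)&(P[...,1]>.33)&(P[...,1]<.42)
W=P[b&(P[...,2]>.045)]*1000
r=cv2.minAreaRect(W[:,:2].astype(np.float32));print(len(W),r)
for x in range(490,600,8):
    q=W[(W[:,0]>=x)&(W[:,0]<x+8)]
    if len(q):print(x,len(q),np.round([q[:,1].min(),q[:,1].max(),np.median(q[:,2]),q[:,2].max()]))
W=P[b&(P[...,2]>.006)]*1000; print('low xmax',np.sort(W[:,0])[-12:].round(), 'xmin',np.sort(W[:,0])[:5].round())
b=(P[...,0]>.45)&(P[...,0]<.68)&(P[...,1]>-.42)&(P[...,1]<-.33)&(P[...,2]>.036)&(P[...,2]<.1)
W=P[b]*1000;print('plane z95',np.percentile(W[:,2],[50,95]))
go(.537,.374,.15,4.5)
E
```

```text
279 ((536.786865234375, 374.9447326660156), (67.63456726074219, 35.52916717529297), 1.088975191116333)
498 15 [357. 389.  51.  54.]
506 40 [357. 392.  55.  62.]
514 37 [357. 390.  61.  66.]
522 31 [357. 390.  63.  66.]
530 36 [357. 391.  62.  67.]
538 38 [358. 390.  64.  70.]
546 32 [358. 391.  64.  70.]
554 31 [359. 392.  59.  65.]
562 17 [361. 393.  53.  57.]
570 2 [375. 379.  46.  47.]
low xmax [604. 604. 604. 604. 605. 605. 607. 607. 608. 608. 608. 609.] xmin [470. 470. 471. 473. 474.]Traceback (most recent call last):
  File "<stdin>", line 12, in <module>
    return _quantile_unchecked(
        a, q, axis, out, overwrite_input, method, keepdims, weights)
    return _ureduce(a,
                    func=_quantile_ureduce_func,
    ...<5 lines>...
                    overwrite_input=overwrite_input,
                    method=method)
    r = func(a, **kwargs)
    result = _quantile(arr,
                       quantiles=q,
    ...<2 lines>...
                       out=out,
                       weights=wgt)
    slices_having_nans = np.isnan(arr[-1, ...])
                                  ~~~^^^^^^^^^
IndexError: index -1 is out of bounds for axis 0 with size 0
```

play_rows(rows=[[-0.5,5,-35,0,0,0,0.2],[-0.5,12,-85,0,0,0,0.5],[-0.5,19,-140,0,0,0,0.8],[-0.5,26,-195,0,0,0,1.1],[-0.5,33,-250,0,0,0,1.4],[-0.5,41,-305,0,0,0,1.7],[-0.5,49,-360,0,0,0,2],[-0.5,57,-415,0,0,0,2.3],[-0.5,65,-470,0,0,0,2.6],[-0.5,74,-525,0,0,0,2.9],[-0.5,82,-575,0,0,0,3.1],[-0.5,87,-608,5,0,0,3.3]])

```text
time_s: 25.65
eef_pos: [0.5425, 0.3675, 0.1625]
tool_rot: [-179.9, -0.2, 3.2]
ft_force: [-0.5, 0.2, 1.3]
width: 0.748
grasp_force: 0.0
```

play_rows(rows=[[-0.5,0,-4,15,0,0,0],[-0.5,0,-4,22,0,0,0],[-0.5,0,-4,22,0,0,0],[-0.5,0,-4,22,0,0,0]])

```text
time_s: 26.15
eef_pos: [0.5414, 0.3671, 0.1399]
tool_rot: [180.0, -0.0, 3.0]
ft_force: [-0.2, -0.3, 0.2]
width: 0.749
grasp_force: 0.0
```

```bash
python3 - <<'E'
from h import *
go(.5365,.3747,.034,3.5)
c=cam('top');P=pts(c)
cv2.imwrite('pics/i.png',cv2.resize(c['color'][140:240,290:440],(750,500),interpolation=cv2.INTER_CUBIC))
b=(P[...,0]>.45)&(P[...,0]<.68)&(P[...,1]>-.42)&(P[...,1]<-.33)&(P[...,2]>.036)&(P[...,2]<.1)
W=P[b]*1000;print('plane z',np.percentile(W[:,2],[50,95,99]))
E
```

```text
delta [ -4.6  -7.8 105.9] [ 0.  -0.  -0.5]
plane z [51.22657087 65.13108401 67.03377782]
```

View pics/i.png

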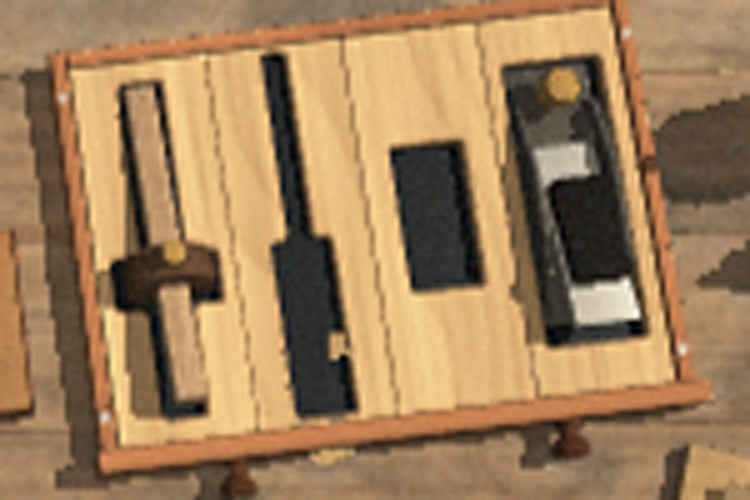

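The gauge at (165,250) and the plane at (575,200) both lie inside their pockets, with dark gaps around them. Next is the tape.

play_rows(rows=[[-0.5,-3,-5,5,0,0,-0.5],[-0.5,-4.6,-7.5,35,0,0,-0.5],[-0.5,-4.6,-7.5,70,0,0,-0.5],[-0.5,-4.6,-7.5,100,0,0,-0.5],[-0.5,-4.6,-7.5,105,0,0,-0.5],[-0.5,-4.6,-7.5,105,0,0,-0.5],[1,-4.6,-7.5,105,0,0,-0.5],[1,-4.6,-7.5,105,0,0,-0.5],[1,-4.6,-7.5,105,0,0,-0.5],[1,-4.6,-7.5,105,0,0,-0.5],[1,-4.6,-7.5,105,0,0,-0.5],[1,-4.6,-7.5,105,0,0,-0.5]], squeeze=60)

```text
time_s: 27.7
eef_pos: [0.5364, 0.3761, 0.0359]
tool_rot: [-179.9, -0.1, 3.6]
ft_force: [0.0, -0.4, 7.6]
width: 0.386
grasp_force: 60.1
```

play_rows(rows=[[1,0,0,-10,0,0,0],[1,0,0,-40,0,0,0],[1,0,0,-80,0,0,0],[1,0,0,-120,0,0,0],[1,0,0,-130,0,0,0],[1,0,0,-130,0,0,0]])

```text
time_s: 28.45
eef_pos: [0.5352, 0.3758, 0.1642]
tool_rot: [-180.0, 0.0, 3.6]
ft_force: [0.3, -0.1, -3.3]
width: 0.384
grasp_force: 60.3
```

```bash
python3 - <<'E'
from h import *
# inlay_tape origin (563.1,-291.7); grasp at y=+7
go(.5561,-.2925,.15,6.4)
E
```

```text
delta [-21.5 668.3  14.1] [-0.   0.  -2.8]
```

play_rows(rows=[[1,-1,30,0,0,0,-0.2],[1,-3,75,0,0,0,-0.4],[1,-5,125,0,0,0,-0.6],[1,-7,180,0,0,0,-0.8],[1,-9,235,0,0,0,-1],[1,-11,290,0,0,0,-1.2],[1,-13,345,0,0,0,-1.5],[1,-15,400,0,0,0,-1.8],[1,-17,455,0,0,0,-2],[1,-18,510,0,0,0,-2.2],[1,-19,560,0,0,0,-2.4],[1,-20,605,0,0,0,-2.6]])

```text
time_s: 29.95
eef_pos: [0.5523, -0.2308, 0.1621]
tool_rot: [-179.9, 0.2, 6.2]
ft_force: [0.8, -0.1, -2.5]
width: 0.383
grasp_force: 60.4
```

play_rows(rows=[[1,0,40,0,0,0,-0.2],[1,-1,60,10,0,0,-0.2],[1,-1,63,40,0,0,-0.2],[1,-1,63,80,0,0,-0.2],[1,-1,63,85,0,0,-0.2],[1,-1,63,85,0,0,-0.2],[1,-1,63,85,0,0,-0.2]])

```text
time_s: 30.82
eef_pos: [0.5609, -0.2921, 0.0807]
tool_rot: [179.9, -0.1, 6.5]
ft_force: [0.7, -0.0, -2.6]
width: 0.386
grasp_force: 60.4
```

```bash
python3 - <<'E'
from h import *
go(.5561,-.2925,.0455,6.4)
E
```

```text
delta [-4.8 -0.2 35.2] [ 0.1 -0.1  0.1]
```

play_rows(rows=[[1,-3,0,5,0,0,0],[1,-4.8,0,12,0,0,0],[1,-4.8,0,20,0,0,0],[1,-4.8,0,27,0,0,0],[1,-4.8,0,31,0,0,0],[1,-4.8,0,34,0,0,0],[1,-4.8,0,35,0,0,0],[1,-4.8,0,35,0,0,0],[1,-4.8,0,35,0,0,0]])

```text
time_s: 31.95
eef_pos: [0.5549, -0.2925, 0.0449]
tool_rot: [-180.0, -0.0, 6.4]
ft_force: [-2.1, 0.9, 4.9]
width: 0.389
grasp_force: 61.3
```

```bash
python3 - <<'E'
from h import *
go(.5561,-.2925,.0455,6.4)
E
```

```text
delta [ 1.1  0.2 -0.6] [-0. -0.  0.]
```

play_rows(rows=[[0.2,0,0,0,0,0,0],[-0.2,0,0,0,0,0,0],[-0.2,0,0,0,0,0,0],[-0.2,0,0,-5,0,0,0],[-0.2,0,0,-40,0,0,0],[-0.2,0,0,-90,0,0,0],[-0.2,0,-20,-110,0,0,0],[-0.2,-10,-70,-110,0,0,0],[-0.2,-20,-125,-110,0,0,0],[-0.2,-30,-180,-110,0,0,0],[-0.2,-35,-215,-110,0,0,0],[-0.2,-35,-215,-110,0,0,0]])

```text
time_s: 33.45
eef_pos: [0.4956, -0.0793, 0.1547]
tool_rot: [-179.9, 0.0, 6.8]
ft_force: [0.6, 0.1, -0.3]
width: 0.599
grasp_force: 0.0
```

```bash
python3 - <<'E'
from h import *
go(.496,.1082,.10,6.4)
E
```

```text
delta [  22.4 -186.1   55. ] [-0.1  0.   0.4]
```

play_rows(rows=[[-0.2,4,-35,0,0,0,0.2],[-0.2,10,-85,5,0,0,0.4],[-0.2,17,-140,15,0,0,0.4],[-0.2,22,-180,30,0,0,0.4],[-0.2,22,-186,50,0,0,0.4],[-0.2,22,-186,55,0,0,0.4],[-0.2,22,-186,55,0,0,0.4],[-0.2,22,-186,55,0,0,0.4]])

```text
time_s: 34.45
eef_pos: [0.4979, 0.1033, 0.1]
tool_rot: [180.0, -0.1, 5.9]
ft_force: [0.2, -0.0, 0.8]
width: 0.597
grasp_force: 0.0
```

```bash
python3 - <<'E'
from h import *
go(.496,.1082,.0135,6.4)
s=cam('side');cv2.imwrite('pics/j.png',cv2.resize(s['color'][130:230,220:340],(720,600),interpolation=cv2.INTER_CUBIC))
E
```

```text
delta [-1.6 -5.1 86.5] [ 0.  -0.1 -0.5]
```

View pics/j.png

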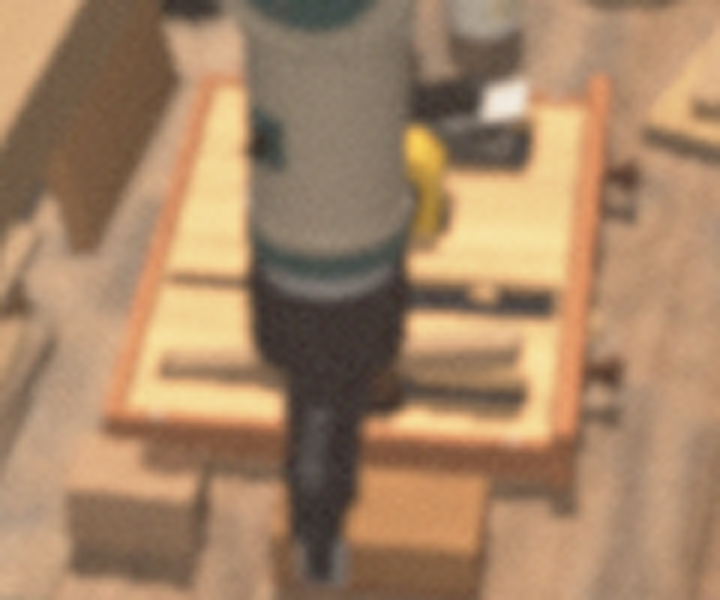

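The tape stands in its pocket at (430,190), partly hidden by the arm. Now the screwdriver.

play_rows(rows=[[-0.2,-1.5,-4,5,0,0,-0.5],[-0.2,-1.5,-4.5,30,0,0,-0.5],[-0.2,-1.5,-4.5,60,0,0,-0.5],[-0.2,-1.5,-4.5,82,0,0,-0.5],[-0.2,-1.5,-4.5,86,0,0,-0.5],[-0.2,-1.5,-4.5,86,0,0,-0.5],[1,-1.5,-4.5,86,0,0,-0.5],[1,-1.5,-4.5,86,0,0,-0.5],[1,-1.5,-4.5,86,0,0,-0.5],[1,-1.5,-4.5,86,0,0,-0.5],[1,-1.5,-4.5,86,0,0,-0.5],[1,-1.5,-4.5,86,0,0,-0.5]], squeeze=50)

```text
time_s: 36.0
eef_pos: [0.4958, 0.1091, 0.0145]
tool_rot: [-180.0, -0.1, 6.5]
ft_force: [-0.4, -0.6, 6.8]
width: 0.297
grasp_force: 48.5
```

play_rows(rows=[[1,0,0,-10,0,0,0],[1,0,0,-40,0,0,0],[1,0,0,-80,0,0,0],[1,0,0,-120,0,0,0],[1,0,0,-140,0,0,0],[1,0,0,-140,0,0,0]])

```text
time_s: 36.75
eef_pos: [0.4962, 0.1092, 0.1552]
tool_rot: [-180.0, -0.2, 6.5]
ft_force: [0.6, -0.1, -1.7]
width: 0.3
grasp_force: 48.9
```

```bash
python3 - <<'E'
from h import *
# driver origin (553.4,-208.4), grasp y=+59.5
go(.5534-.0595*.9938,-.2084-.0595*.1115,.15,6.4)
E
```

```text
delta [-38.9 321.9   4.8] [-0.  -0.2  0.1]
```

play_rows(rows=[[1,-3,30,0,0,0,0],[1,-9,80,0,0,0,0],[1,-16,135,0,0,0,0],[1,-23,190,0,0,0,0],[1,-30,245,0,0,0,0],[1,-36,295,0,0,0,0],[1,-39,320,5,0,0,0],[1,-39,322,30,0,0,0],[1,-39,322,70,0,0,0],[1,-39,322,80,0,0,0],[1,-39,322,80,0,0,0],[1,-39,322,80,0,0,0]])

```text
time_s: 38.25
eef_pos: [0.4938, -0.2157, 0.0743]
tool_rot: [179.9, -0.1, 6.6]
ft_force: [-0.3, -0.3, -1.0]
width: 0.297
grasp_force: 48.9
```

```bash
python3 - <<'E'
from h import *
go(.5534-.0595*.9938,-.2084-.0595*.1115,.0285,6.4)
c=cam('top');s=cam('side')
a=cv2.resize(c['color'][130:240,290:440],(800,587),interpolation=cv2.INTER_CUBIC)
b=cv2.resize(s['color'][130:230,220:340],(704,587),interpolation=cv2.INTER_CUBIC)
cv2.imwrite('pics/k.png',cv2.resize(np.hstack([a,b]),(800,312),interpolation=cv2.INTER_AREA))
E
```

```text
delta [ 0.4 -0.7 45.8] [ 0.1 -0.1  0.2]
```

View pics/k.png

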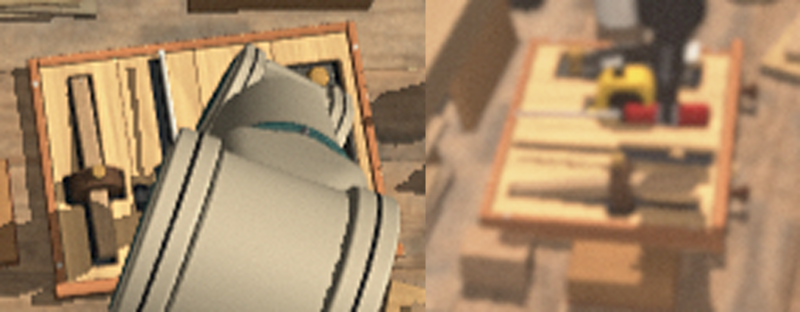

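The screwdriver is level over its channel: the shank lines up at (165,90) and the handle is at (665,113) in the side view. Lowering it now.

play_rows(rows=[[1,0.5,-0.5,10,0,0,0.2],[1,0.5,-0.5,20,0,0,0.2],[1,0.5,-0.5,30,0,0,0.2],[1,0.5,-0.5,37,0,0,0.2],[1,0.5,-0.5,41,0,0,0.2],[1,0.5,-0.5,44,0,0,0.2],[1,0.5,-0.5,46,0,0,0.2],[1,0.5,-0.5,46,0,0,0.2],[1,0.5,-0.5,46,0,0,0.2]])

```text
time_s: 39.48
eef_pos: [0.4936, -0.215, 0.0276]
tool_rot: [180.0, -0.0, 6.3]
ft_force: [-1.5, 1.3, 2.7]
width: 0.299
grasp_force: 49.3
```

play_rows(rows=[[0.2,0,0,0,0,0,0],[-0.1,0,0,0,0,0,0],[-0.1,0,0,0,0,0,0],[-0.1,0,0,-5,0,0,0],[-0.1,0,0,-40,0,0,0],[-0.1,0,0,-90,0,0,0],[-0.1,0,-20,-120,0,0,0],[-0.1,0,-70,-130,0,0,0],[-0.1,0,-125,-130,0,0,0],[-0.1,0,-180,-130,0,0,0],[-0.1,0,-235,-130,0,0,0],[-0.1,0,-290,-130,0,0,0]])

```text
time_s: 40.98
eef_pos: [0.4613, 0.075, 0.1578]
tool_rot: [-180.0, -0.1, 6.3]
ft_force: [0.9, 0.1, 0.7]
width: 0.547
grasp_force: 0.0
```

play_rows(rows=[[-0.1,0,-50,0,0,0,0],[-0.1,0,-100,0,0,0,0],[-0.1,0,-130,0,0,0,0],[-0.1,0,-130,0,0,0,0],[-0.1,0,-130,0,0,0,0]])

```text
time_s: 41.6
eef_pos: [0.4472, 0.2016, 0.1575]
tool_rot: [180.0, -0.0, 6.3]
ft_force: [0.6, -0.4, 0.3]
width: 0.551
grasp_force: 0.0
```

```bash
python3 - <<'E'
from h import *
c=cam('top');s=cam('side');P=pts(c)
a=cv2.resize(c['color'][140:240,260:440],(800,444),interpolation=cv2.INTER_CUBIC)
cv2.imwrite('pics/l.png',a)
hsv=cv2.cvtColor(c['color'],cv2.COLOR_BGR2HSV)
def st(n,x0,x1,y0,y1):
    m=(P[...,0]>x0)&(P[...,0]<x1)&(P[...,1]>y0)&(P[...,1]<y1); print(n,np.round(np.percentile(P[m][:,2]*1000,[50,90]),1))
st('handle top',.46,.53,-.222,-.210);st('tape top',.54,.57,-.298,-.288);st('plane knob',.62,.64,-.37,-.36)
H=np.nan_to_num(P[...,2])
m=np.zeros((420,560),np.uint8);m[140:240,265:300]=(H>0.02)[140:240,265:300]
n,l,s_,_=cv2.connectedComponentsWithStats(m)
for i in range(1,n):
    if s_[i,4]>50: print(s_[i],cv2.minAreaRect((P[l==i][:,:2]*1000).astype(np.float32)))
E
```

```text
handle top [42.7 47.2]
tape top [72.3 76.2]
plane knob [698.4 753. ]
[274 150  16  25 354] ((629.0192260742188, -3.2455291748046875), (71.3783187866211, 45.006839752197266), 3.3657279014587402)
[272 186  25  39 784] ((496.8007507324219, -9.191890716552734), (110.3797378540039, 64.01241302490234), 5.5826239585876465)
```

View pics/l.png

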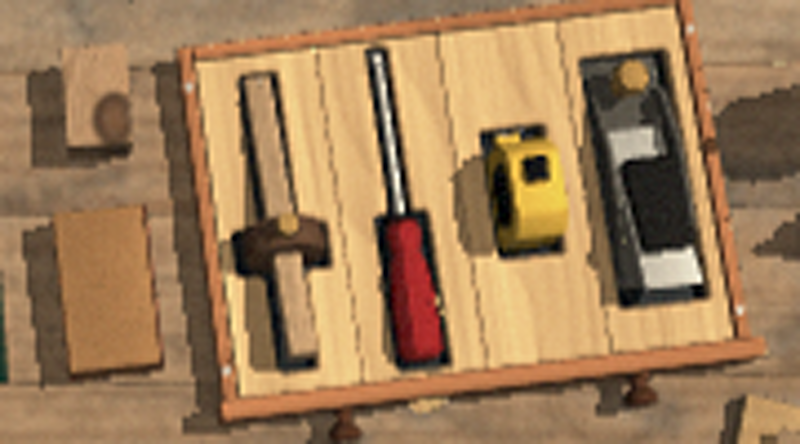

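All four tools sit in their pockets: gauge (280,220), driver (405,210), tape (525,190) and plane (645,180). The handle and tape tops are at the expected heights, and the sanding block and offcut haven't moved. Handing in.

```bash
python3 -c "
from h import *
print(close_job())"
```

```text
the job is handed in; nothing more can be done
None
```

The marking gauge, block plane, tape measure and screwdriver are back in their pockets in that order, the bystanders are unmoved, and the job was handed in at about 42 s; a thin shaving I couldn't pick up is still in the screwdriver's pocket, but the screwdriver's height is as expected.

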